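# Prove the part-present switch and load the V-block

## Task

Get the part-present station ready and load it. First stand the plug gauge that was left in its lane upright in the blue tray; then, with the lane empty, prove the limit switch by swinging its red roller arm over along the lane until it trips (arm over the green mark) and letting it spring back. Last, put the V-block in the lane at the end without the green mark and slide it up against the roller until it holds the arm over the green mark, never driving the arm on to its end stop, and leave it there; leave everything else where it is.

Things in the scene. Friction and masses are not known exactly. Their poses are not given: they have to be found in the camera images.
- station: Fixed station: aluminium base plate 127 (x) by 160 (y) by 6 mm on the table, origin under the plate's middle, z up. An open-ended lane runs along y, centred at x = -28 mm, between two steel guide rails 46 mm apart inside (each 9 mm wide, 156 mm long, tops 16 mm above the table). Parts enter at the -y end and slide to +y. The switch stands on the +x side.
- lane (a point): Point on the lane's floor, on its centre line, straight below the roller when the arm is at rest, at (-28, 5, 6) mm in the station; axes as the station's: y along the lane, the way parts slide.
- shaft (a point): On the vertical shaft of the roller arm, at arm height (33 mm above the table), 70 mm to +x and 30 mm to +y of lane. Under it the blue switch housing, 40x40 mm, top 26 mm above the table; on its -y side a lower grey box, 36x52 mm, top 20 mm. A green mark on the plate between rail and housing lies under the arm when tripped.
- roller (a point): Centre of the red roller (18 mm diameter, 14 mm high, axis vertical) on the end of the steel roller arm (9 mm wide, 76 mm from shaft to roller). Roller middle is 33 mm above the table, 27 mm above the lane floor. It moves with the arm.
- roller_arm (a joint): Roller arm angle q, rad. 0 = rest, roller on the lane's centre line; grows as the roller is pushed to +y. Tripped from 0.45; over the green mark 0.45 to 0.85; end stop 1.15. Roller centre is 30 + 76.2 sin(q - 0.405) mm to +y of lane, within 6 mm of the centre line. A weak spring (0.7 N at the roller) returns it to 0; the V-block's friction holds against it.
- v_block: Grey hardened-steel V-block, 0.5 kg, 40 (x) by 50 (y) by 40 mm high, origin at the middle of its underside; flat faces at x = +-20 mm are for gripping, the V groove runs along x. It fits the lane only with its y along the lane (either way round). Starts upright on the table at any yaw with a pot, a ring and an oiler close by.
- plug: Steel plug gauge, a stepped round pin 25 mm diameter and 64 mm high, upper shank thinner, 0.12 kg; origin at the middle of its underside. Starts standing on the lane floor just beyond the roller on its +y side, 38 to 50 mm from lane, in the way of the arm.
- tray: Fixed blue open tray, outside 200 (x) by 150 (y) by 50 mm high, walls and floor 3 mm, origin under its middle. Two steel rings lie in it.
- tray_ring_a: Bystander: steel ring 40 mm diameter, 18 mm high, in the tray; origin at the middle of its underside.
- tray_ring_b: Bystander: steel ring 44 mm diameter, 14 mm high, in the tray; origin at the middle of its underside.
- pot: Bystander: white pot 53 mm diameter, 60 mm high, on the V-block's +y side (about 17 mm gap); origin at the middle of its underside.
- ring: Bystander: steel ring 34 mm diameter, 30 mm high, on the V-block's -y side (about 20 mm gap); origin at the middle of its underside.
- oiler: Bystander: yellow oiler 42 mm diameter, 86 mm high with a thin spout, diagonally beside the V-block; origin at the middle of its underside.

How it is judged (in metres and radians):
On the way, in this order (a step that is already met when the one before it is completed fails the run):
1. the plug gauge stands in the tray, let go (x of plug in the frame of tray between -0.088 and 0.09 m and y of plug in the frame of tray between -0.064 and 0.064 m and z of plug in the frame of tray between -0.005 and 0.012 m and angle between plug's own z axis and vertical below 0.2 rad and contact force between plug and the fingers below 0.05 N and linear speed of plug below 0.02 m/s), for 0.2 s.
2. the roller arm is swung to its tripped range while the V-block is out of the lane (value of joint roller_arm above 0.45 rad and horizontal distance between v_block and lane above 0.12 m), for 0.1 s.
3. the arm has sprung back to rest, V-block still out of the lane (value of joint roller_arm below 0.08 rad and horizontal distance between v_block and lane above 0.12 m), for 0.1 s.
At the end, for the whole second after the job is handed in: The V-block rests flat on the lane floor between the rails, let go and still, on the entry side of the roller and holding the arm between 0.45 and 0.85 rad (over the green mark); the plug gauge stands upright (within 0.2 rad) on the tray's floor, let go (value of joint roller_arm between 0.45 and 0.85 rad and x of plug in the frame of tray between -0.088 and 0.09 m and y of plug in the frame of tray between -0.064 and 0.064 m and z of plug in the frame of tray between -0.005 and 0.012 m and angle between plug's own z axis and vertical below 0.2 rad and x of v_block in the frame of lane between -0.007 and 0.007 m and y of v_block in the frame of lane between -0.012 and 0.045 m and z of v_block in the frame of lane between -0.004 and 0.004 m and angle between v_block's own z axis and vertical below 0.08 rad and angle between the y axis of v_block and the y axis of station, either way round below 0.2 rad and linear speed of each of v_block, plug below 0.01 m/s); the robot touches nothing.
It fails at once if the roller arm is driven on towards its end stop (beyond 1.0 rad) (value of joint roller_arm above 1 rad).
It fails at once if the pot, the ring or the oiler by the V-block is moved more than 30 mm or tipped ((distance of pot from where it was at the start of the episode above 0.03 m or angle between pot's own z axis and vertical above 0.35 rad) or (distance of ring from where it was at the start of the episode above 0.03 m or angle between ring's own z axis and vertical above 0.35 rad) or (distance of oiler from where it was at the start of the episode above 0.03 m or angle between oiler's own z axis and vertical above 0.35 rad)).
It fails at once if a ring in the tray is moved more than 30 mm or tipped ((distance of tray_ring_a from where it was at the start of the episode above 0.03 m or angle between tray_ring_a's own z axis and vertical above 0.35 rad) or (distance of tray_ring_b from where it was at the start of the episode above 0.03 m or angle between tray_ring_b's own z axis and vertical above 0.35 rad)).
It also fails if it takes over 72 s, if anything falls off the work surface, if the arm or the gripper's body presses on something with over 40 N, if the wrist force passes 120 N, or if a joint passes its speed limit or range.

## Robot

A 6-joint arm with a two-finger parallel gripper is mounted at the origin on a cart in front of the work surface, level with it; the furniture and walls round the work are solid. World frame = base frame: x ahead of the robot, y to its left, z up, the work surface at z = 0. Lengths are in m, angles in degrees, forces in N, time in s.
With the tool pointing down it reaches from about 0.25 to 0.85 m from the base axis. Payload 12.5 kg.
Tool frame: the origin (TCP) lies at the very end of the fingers, on their centre line; the grasp point (between the pads) lies 19 mm behind it; z points along the fingers, y is the line along which they close (so a half turn about z gives the same grasp; the last joint's range is limited). The gripper opens to 93 mm and grips with 3 to 60 N. Pads are 15 mm wide; open, the fingers measure 128 mm over their backs; the gripper's body (75 mm by 188 mm) begins 65 mm behind the grasp point.
Start: joints at [65.168, 20.094, 94.641, -0, 65.266, -4.847], TCP at [0.188, 0.517, 0.219] pointing down, gripper open.
Joint ranges: [-157.81, 157.81], [-45, 120.19], [0.68, 151.7], [-89.99, 269.99], [4.06, 180], [-164.3, 164.3]. Speed limits (degrees/s): [127.2, 127.2, 159.86, 180, 180, 180].

## Interface

Orientations are given as a 3x3 rotation matrix whose columns are the frame's x, y, z axes.
In Python, from bench import env gives the robot as it stands.
- The arm moves only by the shell command python3 jog.py 'ROWS' [OPENING] [FORCE]. ROWS is a JSON list of rows, 1 to 8 of them, each of 6 numbers: dx, dy, dz in m, then a rotation vector rx, ry, rz in degrees; each row is the pose to reach, as a shift and turn from the pose commanded when the command began, along the tool's axes at that moment; what a row does not reach only later rows make up. A row lasts 1/10 s, in which the tool goes at most 0.05 m and 8.59 degrees, less where a joint would pass 70% of its speed; a pose out of reach is approached as far as the arm can. OPENING is the finger opening in m, set as the command begins (- or left out keeps the last). The fingers move at their own pace and stop on an object; FORCE is the grip in N (left out, the last holds). Time passes only in rows, so rows that do not move let the fingers close. It prints the time, the measured TCP pose, the force, the opening and the grip force at its end.
- env.read_state(): the state, without advancing time (a new reading comes with each control period).
- env.capture(name): name is "scene" or "top" or "wrist"; returns a dict with "frame" (384x512x3 uint8, red, green, blue), "mtx" (3x3 intrinsics, pixels), "rvec" (rotation vector, rad) and "tvec" (3), from world to camera coordinates, as OpenCV has them. Camera axes: x right, y down, z forward; pixel columns grow to the right and rows downward; lengths in m; the calibration is good to about 2 mm. A picture is of the moment at which its call begins. There is no depth.
- env.sign_off(): hands the job in; it is judged then, once.
The state is a dict: "time_s": time; "joint_positions": joint angles; "qvel": joint speeds; "tau": joint torques, N m; "position": TCP position; "eef_rot": TCP orientation; "contact_force": force on the tool from outside, world axes, zero at the start; "torque": the same for the moment, N m; "grip_width": finger opening in m; "grip_force": force on a finger pad.
Only numpy, scipy, OpenCV 4.12 (cv2) and the standard library are available. Lean on these libraries where they do the work, as an engineer would, in place of code of your own. Each camera call takes 0.05 s, during which the arm holds its last target. There are 200 camera calls.

## Working session

There is one attempt and no reset: what is moved stays moved. The work goes in short steps, Python scripts to look and compute and a shell command to move; the robot and the scene stay as the last step left them, time stands still between calls to the robot, and variables do not carry over. Pictures are saved under pics/ and viewed, at most 10 in all, crops included, and the job is handed in when it is done.

```bash
ls; mkdir -p pics
cat > h.py <<'E'
import numpy as np, cv2, pickle
from bench import env
def cap(n,f):
    c=env.capture(n); pickle.dump(c,open(f'pics/{f}.pkl','wb')); return c
def save(c,f,box=None,s=1):
    im=c['frame'][:,:,::-1]
    if box: im=im[box[1]:box[3],box[0]:box[2]]
    cv2.imwrite(f'pics/{f}.png',cv2.resize(im,None,fx=s,fy=s,interpolation=cv2.INTER_CUBIC))
def load(f): return pickle.load(open(f'pics/{f}.pkl','rb'))
def p2w(c,uv,z):
    R=cv2.Rodrigues(np.array(c['rvec'],float))[0]; t=np.array(c['tvec'],float).ravel()
    d=R.T@np.linalg.inv(c['mtx'])@np.array([uv[0],uv[1],1.]); o=-R.T@t
    return o+d*(z-o[2])/d[2]
def w2p(c,p): return cv2.projectPoints(np.array(p,float).reshape(-1,1,3),np.array(c['rvec'],float),np.array(c['tvec'],float),np.array(c['mtx'],float),None)[0][:,0]
E
python3 - <<'E'
from h import *
a=cap('top','top0');b=cap('scene','sc0')
for c in(a,b):
    R=cv2.Rodrigues(np.array(c['rvec'],float))[0];print(-R.T@np.array(c['tvec']).ravel(),c['mtx'][0][0])
save(a,'top0',None,1.56);save(b,'sc0',None,1.56)
s=env.read_state();print(s['position'],s['eef_rot'],s['grip_width'],s['time_s'])
E
```

```text
bench.py
jog.py
pics
[0.27745676 0.152005   1.08044974] 468.63182533890244
[0.63666136 1.20060404 0.8329705 ] 473.3467255016171
[0.18781972 0.51662429 0.21817963] [[-9.39781636e-01  3.41775192e-01 -4.41446718e-04]
 [ 3.41775461e-01  9.39781210e-01 -9.01070425e-04]
 [ 1.06899813e-04 -9.97685093e-04 -9.99999497e-01]] 0.09307050147604108 0.1
```

View pics/top0.png

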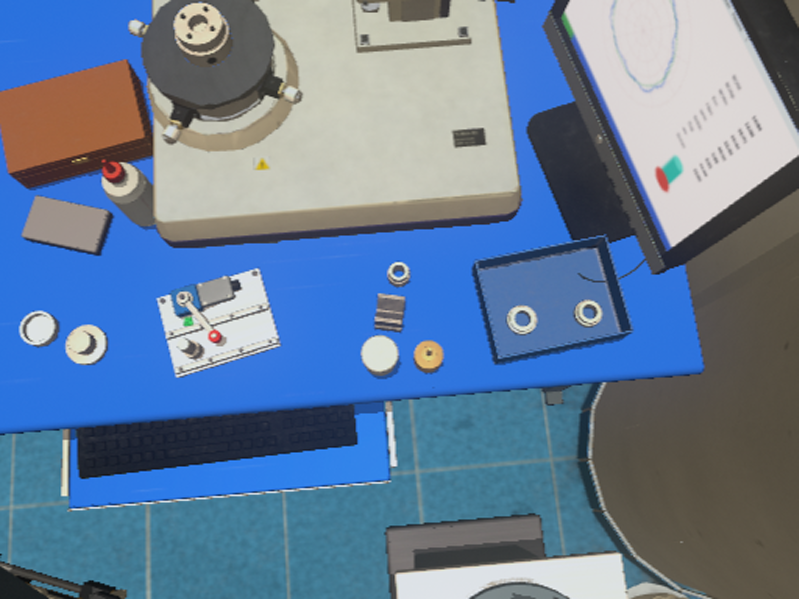

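View pics/sc0.png

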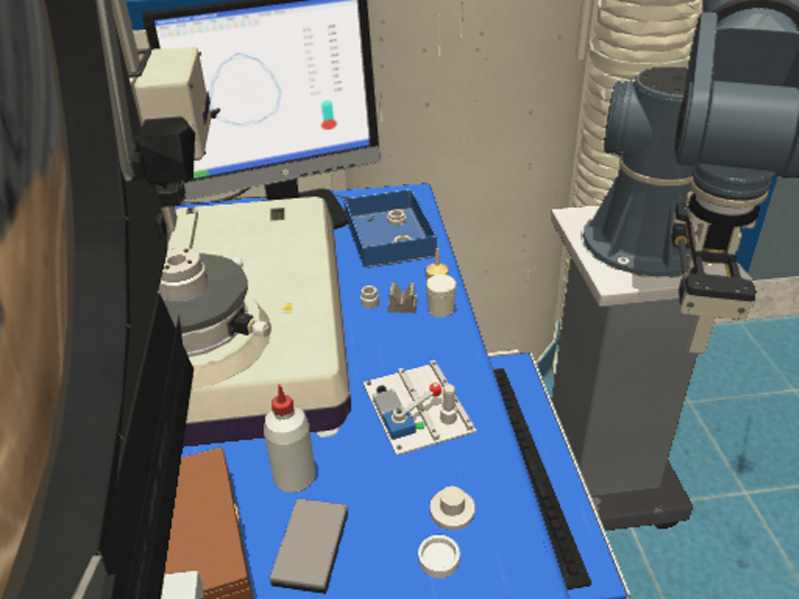

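The top view shows, in 1.56x pixels, the station at about (220,320), plug at (190,348), roller at (215,337), V-block at (390,312) and tray at (550,300). Next I enlarge these.

Run:
```python
from h import *
c=load('top0');im=c['frame'][:,:,::-1]
a=cv2.resize(im[165:245,95:290],None,fx=4,fy=4,interpolation=cv2.INTER_CUBIC)
b=cv2.resize(im[150:235,300:410],None,fx=3,fy=3,interpolation=cv2.INTER_CUBIC)
o=np.zeros((a.shape[0]+b.shape[0],a.shape[1],3),np.uint8);o[:a.shape[0]]=a;o[a.shape[0]:,:b.shape[1]]=b
d=cv2.resize(im[175:245,225:290],None,fx=3.6,fy=3.6,interpolation=cv2.INTER_CUBIC)
o[a.shape[0]:a.shape[0]+d.shape[0],400:400+d.shape[1]]=d
cv2.imwrite('pics/mos.png',o)
```

```text
(no output)
```

View pics/mos.png

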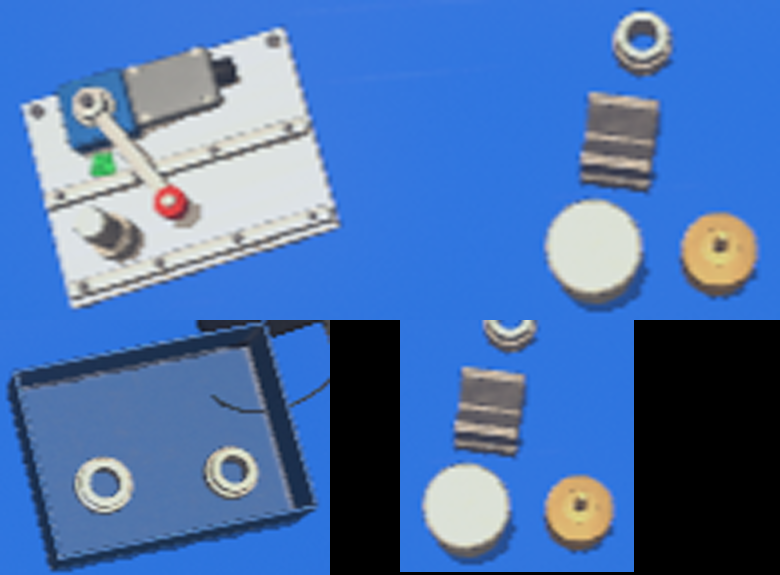

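Run:
```python
from h import *
c=load('top0')
A=lambda u,v:((u+.5)/4-.5+95,(v+.5)/4-.5+165)
B=lambda u,v:((u+.5)/3-.5+300,(v-320+.5)/3-.5+150)
np.set_printoptions(precision=4,suppress=True)
def P(n,f,u,v,z):
    w=p2w(c,f(u,v),z);print(n,w);return w
def fit(l,w):
    l=np.array(l);w=np.array(w)[:,:2];l0=l-l.mean(0);w0=w-w.mean(0)
    H=l0.T@w0;th=np.arctan2(H[0,1]-H[1,0],H[0,0]+H[1,1]);R=np.array([[np.cos(th),-np.sin(th)],[np.sin(th),np.cos(th)]])
    t=w.mean(0)-R@l.mean(0);print('th',np.degrees(th),'t',t,'res',(l@R.T+t-w).ravel());return R,t
w=[P('plate',A,*q,.006) for q in[(22,105),(283,29),(339,225),(71,307)]]
R,t=fit([(.0635,.08),(.0635,-.08),(-.0635,-.08),(-.0635,.08)],w)
print('lane',R@[-.028,.005]+t,'shaft',R@[.042,.035]+t)
P('shaftpx',A,90,104,.037);r=P('roller',A,170,201,.04);print('roller local to lane',R.T@(r[:2]-t)-[-.028,.005])
for n,uv in(('plugtop',(92,224)),):
    r=P(n,A,*uv,.064);print(R.T@(r[:2]-t)-[-.028,.005])
for n,(u,v),z in(('ring',(641,38),.03),('pot',(593,246),.06),('oilerbody',(719,250),.06),):P(n,A,u,v,z)
w=[P('vb',A,*q,.04) for q in[(588,93),(660,97),(651,184),(581,178)]]
w2=np.array(w);print(np.linalg.norm(w2-np.roll(w2,-1,0),axis=1),w2.mean(0))
w=[P('tray',B,*q,.05) for q in[(12,378),(263,325),(316,506),(54,566)]]
w2=np.array(w);print(np.linalg.norm(w2-np.roll(w2,-1,0),axis=1),w2.mean(0))
P('ra',B,104,484,.018);P('rb',B,232,471,.016)
print('up in image',p2w(c,(250,100),0)-p2w(c,(250,200),0))
```

```text
plate [0.5726 0.4857 0.006 ]
plate [0.606 0.33  0.006]
plate [0.4846 0.3027 0.006 ]
plate [0.4501 0.4588 0.006 ]
th 12.384702444827132 t [0.5283 0.3943] res [ 0.0006  0.0004  0.0015 -0.0003 -0.0012 -0.0001 -0.0009  0.    ]
lane [0.4999 0.3932] shaft [0.5618 0.4375]
shaftpx [0.5613 0.4372 0.037 ]
roller [0.5    0.3924 0.04  ]
roller local to lane [-0.     -0.0008]
plugtop [0.4857 0.43   0.064 ]
[-0.006  0.039]
ring [0.5752 0.1186 0.03  ]
pot [0.4504 0.1563 0.06  ]
oilerbody [0.4422 0.0874 0.06  ]
vb [0.5424 0.152  0.04  ]
vb [0.5365 0.1111 0.04  ]
vb [0.4863 0.1208 0.04  ]
vb [0.4932 0.16   0.04  ]
[0.0413 0.051  0.0398 0.0498] [0.5146 0.136  0.04  ]
tray [0.572  0.0068 0.05  ]
tray [ 0.5976 -0.1906  0.05  ]
tray [ 0.4535 -0.2081  0.05  ]
tray [ 0.4254 -0.0079  0.05  ]
[0.1991 0.1452 0.2022 0.1473] [ 0.5121 -0.0999  0.05  ]
ra [ 0.4902 -0.0589  0.018 ]
rb [ 0.4923 -0.1596  0.016 ]
up in image [ 0.2546 -0.0218  0.    ]
```

The crop gives consistent sizes: plate residual under 1.5 mm, roller within 1 mm of lane, V-block 41x51, tray 200x147. The plug top is at (92,224) in the crop. I'll cross-check it in the scene view and plan the first move.

```bash
cat > go.py <<'E'
# python3 go.py x y z yaw(deg of tool y axis, half turns equal): shift and turn in the tool's axes
import sys; from h import *
x,y,z,a=map(float,sys.argv[1:5]); s=env.read_state(); R=np.array(s['eef_rot']); p=np.array(s['position'])
a=np.radians(a); best=None
for k in(0,np.pi):
    Y=np.array([np.cos(a+k),np.sin(a+k),0]);Z=np.array([0,0,-1.]);T=np.column_stack([np.cross(Y,Z),Y,Z])
    rv=np.degrees(cv2.Rodrigues(R.T@T)[0].ravel())
    if len(sys.argv)>5 or True: print('rot',rv.round(2))
d=R.T@(np.array([x,y,z])-p)
print('d',d.round(4),'rows',np.linalg.norm(d)/.05,'time',s['time_s'],'j6',s['joint_positions'][5],'F',np.array(s['contact_force']).round(1),'w',s['grip_width'],s['grip_force'],'p',p.round(4))
E
python3 - <<'E'
from h import *
c=load('sc0');np.set_printoptions(precision=4,suppress=True)
print(p2w(c,(449/1.5625,387/1.5625),.07),p2w(c,(436/1.5625,388/1.5625),.04))
print((w2p(c,[(.4857,.430,.07),(.4857,.43,.006)])*1.5625))
t=load('top0');print(p2w(t,(160,155),0),p2w(t,(423,172),.1),p2w(t,(423,172),.3))
E
python3 go.py .4857 .430 .13 12.4
```

```text
[0.4844 0.429  0.07  ] [0.4984 0.3978 0.04  ]
[[448.2708 387.5525]
 [447.701  418.1284]]
[0.6514 0.3422 0.    ] [ 0.5285 -0.2439  0.1   ] [ 0.4773 -0.1632  0.3   ]
rot [-6.000e-02  2.000e-02  5.761e+01]
rot [-3.0000e-02 -6.0000e-02 -1.2239e+02]
d [-0.3096  0.0205  0.0881] rows 6.450180668465177 time 0.1 j6 -4.847469017730451 F [ 0.1  0.1 -0.7] w 0.09307050147604108 0.0 p [0.1878 0.5166 0.2182]
```

```bash
python3 jog.py '[[-0.3096,0.021,0.03,0,0,57.6],[-0.3096,0.021,0.03,0,0,57.6],[-0.3096,0.021,0.05,0,0,57.6],[-0.3096,0.021,0.08,0,0,57.6],[-0.3096,0.021,0.088,0,0,57.6],[-0.3096,0.021,0.088,0,0,57.6],[-0.3096,0.021,0.088,0,0,57.6],[-0.3096,0.021,0.088,0,0,57.6]]' 0.055 25; python3 jog.py '[[0,0,0,0,0,0],[0,0,0,0,0,0]]'; python3 go.py .4845 .4288 .034 12.4; python3 -c "
from h import *
save(cap('wrist','w1'),'w1',None,1.5)"
```

```text
time_s: 0.9
position: [0.4879, 0.4287, 0.1281]
eef_rot: [[-0.209, 0.978, -0.002], [0.978, 0.209, -0.002], [-0.002, -0.003, -1.0]]
contact_force: [-0.1, -0.5, -0.1]
grip_width: 0.0549
grip_force: 0.0
time_s: 1.1
position: [0.4852, 0.4314, 0.1312]
eef_rot: [[-0.217, 0.976, 0.0], [0.976, 0.217, 0.0], [0.0, 0.0, -1.0]]
contact_force: [-0.5, 0.6, -0.1]
grip_width: 0.0549
grip_force: 0.0
rot [ 0.02 -0.02  0.16]
rot [ 3.0000e-02  3.0000e-02 -1.7984e+02]
d [-0.0024 -0.0013  0.0972] rows 1.9442536378820732 time 1.1 j6 24.968014635651414 F [-0.5  0.6 -0.1] w 0.05486715879278932 0.0 p [0.4852 0.4314 0.1312]
```

View pics/w1.png

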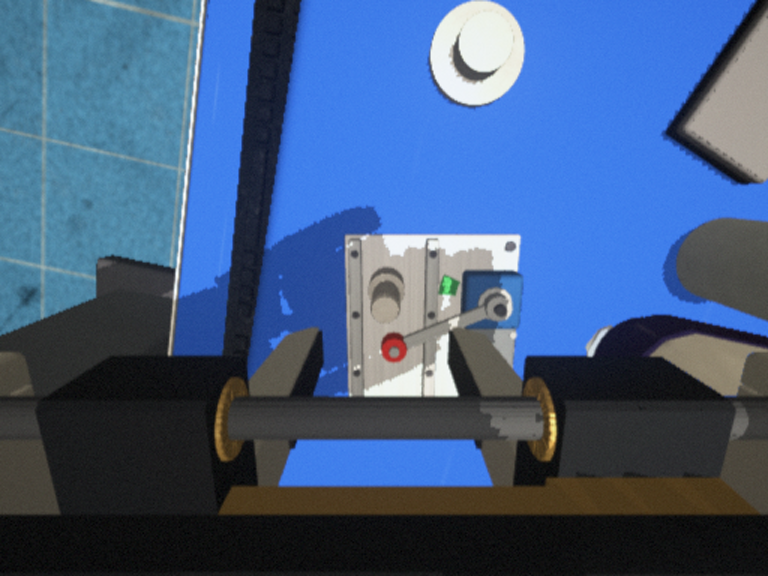

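The wrist view shows the plug's top near (386,308), between the finger directions, with the roller at (395,347) and station aligned to the tool. I'll check the plug position from this view before descending.

```bash
python3 - <<'E'
from h import *
c=load('w1')
print(p2w(c,(386/1.5,309/1.5),.07),p2w(c,(395/1.5,348/1.5),.04),p2w(c,(387/1.5,275/1.5),.031), 'lane(.4999,.3932)')
E
python3 jog.py '[[-0.0024,-0.0013,0.05,0,0,0],[-0.0024,-0.0013,0.08,0,0,0],[-0.0024,-0.0013,0.097,0,0,0],[-0.0024,-0.0013,0.097,0,0,0]]'
```

```text
[0.4867193  0.42962987 0.07      ] [0.50097076 0.39452775 0.04      ] [0.48500585 0.44111668 0.031     ] lane(.4999,.3932)
time_s: 1.55
position: [0.484, 0.4281, 0.0322]
eef_rot: [[-0.216, 0.976, -0.002], [0.976, 0.216, -0.002], [-0.001, -0.003, -1.0]]
contact_force: [0.4, 0.5, 0.7]
grip_width: 0.055
grip_force: 0.0
```

```bash
python3 jog.py '[[0,0,0,0,0,0],[0,0,0,0,0,0],[0,0,0,0,0,0],[0,0,0,0,0,0],[0,0,0,0,0,0],[0,0,0,0,0,0]]' 0.0 25; python3 jog.py '[[0,0,-0.04,0,0,0],[0,0,-0.08,0,0,0],[0,0,-0.12,0,0,0],[0,0,-0.16,0,0,0],[0,0,-0.16,0,0,0],[0,0,-0.16,0,0,0]]'; python3 go.py .545 -.075 .19 12.4
```

```text
time_s: 2.15
position: [0.4857, 0.4284, 0.0342]
eef_rot: [[-0.215, 0.977, 0.001], [0.977, 0.215, 0.001], [0.0, 0.001, -1.0]]
contact_force: [0.8, 0.5, 4.4]
grip_width: 0.021
grip_force: 25.1
time_s: 2.75
position: [0.4853, 0.4281, 0.1938]
eef_rot: [[-0.215, 0.977, 0.0], [0.977, 0.215, 0.0], [0.0, 0.001, -1.0]]
contact_force: [-0.4, 0.4, -1.2]
grip_width: 0.0213
grip_force: 24.9
rot [ 0.03 -0.01  0.02]
rot [ 2.0000e-02  5.0000e-02 -1.7998e+02]
d [-0.5042 -0.0498  0.0036] rows 10.133460058323298 time 2.75 j6 24.883912114456688 F [-0.4  0.4 -1.2] w 0.021252782236904726 24.87424057784665 p [0.4853 0.4281 0.1938]
```

```bash
python3 jog.py '[[-0.03,0,0,0,0,0],[-0.07,-0.01,0,0,0,0],[-0.11,-0.02,0,0,0,0],[-0.15,-0.025,0,0,0,0],[-0.19,-0.03,0,0,0,0],[-0.23,-0.035,0,0,0,0],[-0.27,-0.04,0,0,0,0],[-0.31,-0.05,0,0,0,0]]';python3 jog.py '[[-0.04,0,0,0,0,0],[-0.08,0,0,0,0,0],[-0.12,0,0,0,0,0],[-0.16,0,0,0,0,0],[-0.185,0,0,0,0,0],[-0.195,0,0,0,0,0],[-0.195,0,0,0,0,0]]'; python3 go.py .525 -.095 .032 12.4
```

```text
time_s: 3.55
position: [0.5023, 0.113, 0.1918]
eef_rot: [[-0.215, 0.977, -0.003], [0.977, 0.215, -0.0], [0.0, -0.003, -1.0]]
contact_force: [0.8, -1.2, -0.4]
grip_width: 0.021
grip_force: 24.9
time_s: 4.25
position: [0.5445, -0.0763, 0.1923]
eef_rot: [[-0.214, 0.977, -0.002], [0.977, 0.214, 0.001], [0.001, -0.002, -1.0]]
contact_force: [-0.8, 0.0, -1.7]
grip_width: 0.0211
grip_force: 24.9
rot [-0.12 -0.06 -0.07]
rot [-9.0000e-02  1.9000e-01  1.7993e+02]
d [-0.0143 -0.0227  0.1603] rows 3.2510472948626865 time 4.25 j6 -25.15602391342764 F [-0.8  0.  -1.7] w 0.021128520891611036 24.875808576434792 p [ 0.5445 -0.0763  0.1923]
```

```bash
python3 jog.py '[[-0.014,-0.022,0.03,0,0,0],[-0.014,-0.022,0.07,0,0,0],[-0.014,-0.022,0.11,0,0,0],[-0.014,-0.022,0.14,0,0,0],[-0.014,-0.022,0.155,0,0,0],[-0.014,-0.022,0.159,0,0,0],[-0.014,-0.022,0.161,0,0,0],[-0.014,-0.022,0.161,0,0,0]]';python3 jog.py '[[0,0,0,0,0,0],[0,0,0,0,0,0],[0,0,0,0,0,0]]' 0.04; python3 jog.py '[[0,0,0,0,0,0],[0,0,-0.03,0,0,0],[0,0,-0.06,0,0,0],[0,0,-0.10,0,0,0],[0,0,-0.14,0,0,0],[0,0,-0.16,0,0,0],[0,0,-0.16,0,0,0]]'; python3 -c "
from h import *
c=cap('wrist','w2');t=cap('top','t2')
a=cv2.resize(t['frame'][150:235,300:410,::-1],(440,340));b=cv2.resize(c['frame'][:,:,::-1],(353,265))
o=np.zeros((340,793,3),np.uint8);o[:,:440]=a;o[:265,440:]=b;cv2.imwrite('pics/m2.png',o)"
```

```text
time_s: 5.05
position: [0.5269, -0.0937, 0.0332]
eef_rot: [[-0.216, 0.976, 0.001], [0.976, 0.216, -0.0], [-0.0, 0.001, -1.0]]
contact_force: [1.0, 0.6, -0.3]
grip_width: 0.0209
grip_force: 24.9
time_s: 5.35
position: [0.5269, -0.0942, 0.0332]
eef_rot: [[-0.215, 0.977, 0.001], [0.977, 0.215, -0.0], [-0.0, 0.001, -1.0]]
contact_force: [-0.3, -0.4, 0.7]
grip_width: 0.0384
grip_force: 0.0
time_s: 6.05
position: [0.5279, -0.0946, 0.1956]
eef_rot: [[-0.215, 0.977, 0.005], [0.977, 0.215, -0.001], [-0.003, 0.005, -1.0]]
contact_force: [-0.3, 0.1, -1.1]
grip_width: 0.0398
grip_force: 0.0
```

View pics/m2.png

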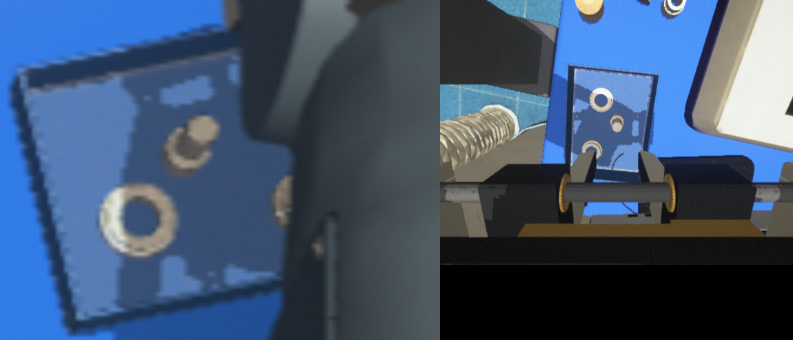

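The top view shows the plug standing upright in the tray, clear of both rings and released. Next I prove the switch with closed fingers.

```bash
python3 go.py .4997 .3576 .16 12.4
```

```text
rot [-0.01 -0.01  0.01]
rot [ 1.0000e-02 -2.0000e-02 -1.7999e+02]
d [0.4469 0.0711 0.0322] rows 9.072996740107069 time 6.15 j6 -27.537419917593123 F [-0.3  0.7 -1. ] w 0.03964060021042181 0.0 p [ 0.5263 -0.0941  0.1921]
```

```bash
python3 jog.py '[[0.03,0.005,0,0,0,0],[0.08,0.01,0,0,0,0],[0.13,0.02,0,0,0,0],[0.18,0.03,0,0,0,0],[0.23,0.04,0,0,0,0],[0.28,0.045,0,0,0,0],[0.33,0.05,0,0,0,0],[0.37,0.06,0,0,0,0]]' 0.0 10; python3 jog.py '[[0.04,0.006,0.02,0,0,0],[0.066,0.01,0.03,0,0,0],[0.077,0.011,0.032,0,0,0],[0.077,0.011,0.032,0,0,0],[0.077,0.011,0.032,0,0,0]]'; python3 go.py .4997 .3576 .028 12.4
```

```text
time_s: 6.95
position: [0.504, 0.2821, 0.1908]
eef_rot: [[-0.216, 0.976, -0.003], [0.976, 0.216, -0.001], [-0.001, -0.003, -1.0]]
contact_force: [0.4, -0.3, 0.3]
grip_width: 0.0006
grip_force: 0.0
time_s: 7.45
position: [0.5, 0.3566, 0.1605]
eef_rot: [[-0.215, 0.977, -0.0], [0.977, 0.215, -0.0], [-0.0, -0.0, -1.0]]
contact_force: [0.7, -0.9, -0.8]
grip_width: 0.0005
grip_force: 0.0
rot [-0.03  0.02 -0.01]
rot [4.0000e-02 4.0000e-02 1.7999e+02]
d [ 0.0011 -0.      0.1325] rows 2.6504358311250136 time 7.45 j6 18.778674283216905 F [ 0.7 -0.9 -0.8] w 0.0004815230857221698 0.0 p [0.5    0.3566 0.1605]
```

```bash
python3 jog.py '[[0,0,0.04,0,0,0],[0,0,0.08,0,0,0],[0,0,0.115,0,0,0],[0,0,0.13,0,0,0],[0,0,0.1325,0,0,0],[0,0,0.1325,0,0,0]]'; python3 jog.py '[[0.012,0,0,0,0,0],[0.022,0,0,0,0,0],[0.032,0,0,0,0,0],[0.042,0,0,0,0,0],[0.051,0,0,0,0,0],[0.059,0,0,0,0,0],[0.065,0,0,0,0,0],[0.067,0,0,0,0,0]]';python3 jog.py '[[0,0,0,0,0,0],[0,0,0,0,0,0],[0,0,0,0,0,0]]';python3 -c "
from h import *
t=cap('top','t3');w=cap('wrist','w3')
a=cv2.resize(t['frame'][165:245,95:195,::-1],(400,320));b=cv2.resize(w['frame'][130:330,130:380,::-1],(390,312))
o=np.zeros((320,790,3),np.uint8);o[:,:400]=a;o[:312,400:]=b;cv2.imwrite('pics/m3.png',o)"
```

```text
time_s: 8.05
position: [0.5007, 0.3575, 0.0294]
eef_rot: [[-0.214, 0.977, 0.001], [0.977, 0.214, 0.001], [0.0, 0.001, -1.0]]
contact_force: [-0.0, -0.0, 0.6]
grip_width: 0.0004
grip_force: 0.0
time_s: 8.85
position: [0.4854, 0.4237, 0.0281]
eef_rot: [[-0.215, 0.977, 0.0], [0.977, 0.215, 0.0], [0.0, 0.0, -1.0]]
contact_force: [0.7, -1.7, 0.3]
grip_width: 0.0003
grip_force: 0.4
time_s: 9.15
position: [0.4854, 0.4228, 0.0281]
eef_rot: [[-0.215, 0.977, -0.0], [0.977, 0.215, -0.0], [-0.0, -0.0, -1.0]]
contact_force: [-0.3, -0.0, -1.1]
grip_width: 0.0002
grip_force: 0.3
```

View pics/m3.png

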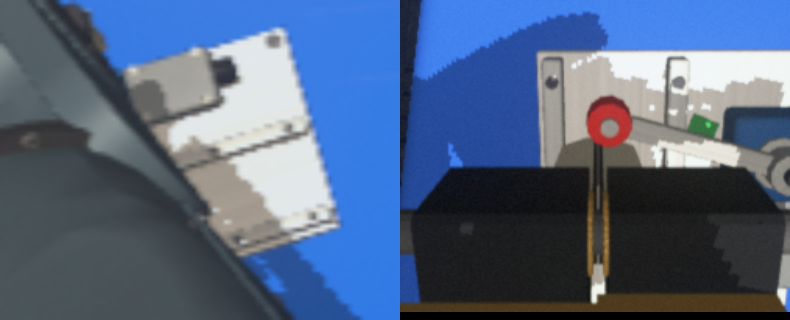

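The wrist view shows the red roller at (609,128) pushed up by the fingers, with the arm beside or over the green mark (703,126). I'll compute the angle.

Run:
```python
from h import *
c=load('w3');L=np.array([.5,.3935]);a=np.radians(12.4);R=np.array([[np.cos(a),-np.sin(a)],[np.sin(a),np.cos(a)]])
for n,(u,v),z in(('roller',(609,128),.04),('shaft',(786,176),.037),('green',(703,126),.006)):
    w=p2w(c,((u-400)/1.56+130,v/1.56+130),z); print(n,R.T@(w[:2]-L))
    if n=='roller': print('q',.405+np.arcsin(((R.T@(w[:2]-L))[1]-.03)/.0762))
```

```text
roller [-0.0031968   0.04902925]
q 0.6573989897681509
shaft [0.06869031 0.02748476]
green [0.04191971 0.03836084]
```

Measured q is about 0.66, inside the tripped range. I'll let the arm spring back, then look at it and go on to the V-block.

```bash
python3 jog.py '[[-0.012,0,0,0,0,0],[-0.024,0,0,0,0,0],[-0.036,0,0,0,0,0],[-0.048,0,0,0,0,0],[-0.06,0,0,0,0,0],[-0.072,0,0,0,0,0],[-0.074,0,0,0,0,0],[-0.074,0,0,0,0,0]]'; python3 jog.py '[[0,0,-0.04,0,0,0],[0,0,-0.08,0,0,0],[0,0,-0.12,0,0,0],[0,0,-0.15,0,0,0],[0,0,-0.15,0,0,0]]' 0.075 10; python3 go.py .5146 .136 .16 80.5
```

```text
time_s: 10.05
position: [0.5015, 0.3505, 0.0282]
eef_rot: [[-0.214, 0.977, 0.0], [0.977, 0.214, 0.0], [0.0, 0.0, -1.0]]
contact_force: [0.4, 0.5, 0.1]
grip_width: 0.0002
grip_force: 0.0
time_s: 10.55
position: [0.5028, 0.3524, 0.1827]
eef_rot: [[-0.216, 0.976, 0.006], [0.976, 0.216, 0.004], [0.002, 0.007, -1.0]]
contact_force: [-0.1, 1.0, -0.2]
grip_width: 0.0355
grip_force: 0.0
rot [  0.44   0.12 -68.05]
rot [  0.13  -0.49 111.95]
d [-0.2139 -0.0353  0.022 ] rows 4.35774279470846 time 10.55 j6 18.220687116088108 F [-0.1  1.  -0.2] w 0.03547126139216043 0.0 p [0.5028 0.3524 0.1827]
```

```bash
python3 jog.py '[[-0.03,-0.005,0,0,0,-8],[-0.08,-0.01,0,0,0,-17],[-0.13,-0.02,0,0,0,-25],[-0.17,-0.03,0,0,0,-34],[-0.2,-0.035,0.01,0,0,-42],[-0.214,-0.035,0.018,0,0,-51],[-0.214,-0.035,0.018,0,0,-60],[-0.214,-0.035,0.018,0,0,-68]]'; python3 jog.py '[[0,0,0,0,0,0],[0,0,0,0,0,0],[0,0,0,0,0,0]]'; python3 go.py .5146 .136 .014 80.5;python3 -c "
from h import *
t=cap('top','t4');w=cap('wrist','w4')
a=cv2.resize(t['frame'][165:245,95:195,::-1],(400,320));b=cv2.resize(w['frame'][100:300,130:380,::-1],(390,312))
o=np.zeros((320,790,3),np.uint8);o[:,:400]=a;o[:312,400:]=b;cv2.imwrite('pics/m4.png',o)"
```

```text
time_s: 11.35
position: [0.5128, 0.134, 0.1591]
eef_rot: [[-0.983, 0.182, -0.001], [0.182, 0.983, -0.0], [0.001, -0.0, -1.0]]
contact_force: [-0.1, -0.6, 0.3]
grip_width: 0.0747
grip_force: 0.0
time_s: 11.65
position: [0.5131, 0.1345, 0.1599]
eef_rot: [[-0.982, 0.19, -0.0], [0.19, 0.982, -0.0], [0.0, -0.0, -1.0]]
contact_force: [-0.0, -0.4, 0.5]
grip_width: 0.0753
grip_force: 0.0
rot [-0.   -0.02 -1.47]
rot [-2.0000e-02  1.0000e-02  1.7853e+02]
d [-0.0013  0.0017  0.1459] rows 2.9183432861525342 time 11.65 j6 -69.36120796825924 F [-0.  -0.4  0.5] w 0.07528139827535484 0.0 p [0.5131 0.1345 0.1599]
```

View pics/m4.png

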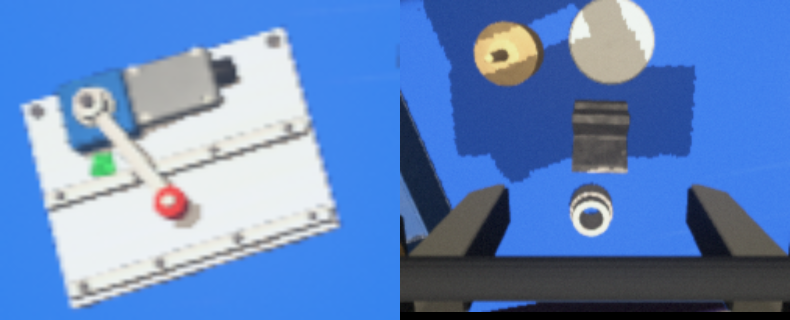

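The top crop shows the roller back at rest at (170,201) with the lane empty. The wrist view has the V-block's top corners at (574,101), (629,101), (628,172) and (572,171).

```bash
python3 - <<'E'
from h import *
c=load('w4');np.set_printoptions(precision=4,suppress=True)
w=np.array([p2w(c,((u-400)/1.56+130,v/1.56+100),.04) for u,v in[(574,101),(629,101),(628,172),(572,171)]])
print(w,w.mean(0),np.linalg.norm(w-np.roll(w,-1,0),axis=1))
E
python3 jog.py '[[-0.0013,0.0015,0.04,0,0,-1.2],[-0.0013,0.0015,0.08,0,0,-1.2],[-0.0013,0.0015,0.12,0,0,-1.2],[-0.0013,0.0015,0.14,0,0,-1.2],[-0.0013,0.0015,0.146,0,0,-1.2],[-0.0013,0.0015,0.146,0,0,-1.2]]'
```

```text
[[0.4857 0.1237 0.04  ]
 [0.4928 0.1606 0.04  ]
 [0.543  0.1512 0.04  ]
 [0.5347 0.1121 0.04  ]] [0.5141 0.1369 0.04  ] [0.0375 0.051  0.0399 0.0503]
time_s: 12.35
position: [0.5146, 0.1356, 0.0139]
eef_rot: [[-0.986, 0.167, -0.001], [0.167, 0.986, -0.0], [0.001, -0.0, -1.0]]
contact_force: [-0.6, 0.2, 0.1]
grip_width: 0.0749
grip_force: 0.0
```

```bash
python3 jog.py '[[0,0,0,0,0,0],[0,0,0,0,0,0],[0,0,0,0,0,0],[0,0,0,0,0,0],[0,0,0,0,0,0],[0,0,0,0,0,0]]' 0.0 45; python3 jog.py '[[0,0,-0.02,0,0,0],[0,0,-0.05,0,0,0],[0,0,-0.09,0,0,0],[0,0,-0.13,0,0,0],[0,0,-0.15,0,0,0],[0,0,-0.15,0,0,0],[0,0,-0.15,0,0,0]]'; python3 go.py .5118 .3398 .10 12.4
```

```text
time_s: 12.95
position: [0.5148, 0.1356, 0.0145]
eef_rot: [[-0.986, 0.167, 0.0], [0.167, 0.986, 0.0], [-0.0, 0.0, -1.0]]
contact_force: [-1.5, 0.1, 3.6]
grip_width: 0.0397
grip_force: 44.8
time_s: 13.65
position: [0.514, 0.1354, 0.1629]
eef_rot: [[-0.986, 0.167, -0.002], [0.167, 0.986, -0.0], [0.001, -0.001, -1.0]]
contact_force: [0.7, 0.7, -6.4]
grip_width: 0.0395
grip_force: 44.8
rot [-8.0e-02 -6.0e-02  6.8e+01]
rot [ 6.00e-02 -9.00e-02 -1.12e+02]
d [0.0362 0.2012 0.0628] rows 4.278010676483983 time 13.65 j6 -70.66067034657934 F [ 0.7  0.7 -6.4] w 0.039540154441168554 44.772296648079646 p [0.514  0.1354 0.1629]
```

```bash
python3 jog.py '[[0.002,0.02,0,0,0,8],[0.006,0.05,0,0,0,16],[0.012,0.09,0,0,0,25],[0.02,0.13,0,0,0,33],[0.028,0.165,0.01,0,0,42],[0.034,0.19,0.03,0,0,50],[0.036,0.201,0.05,0,0,59],[0.036,0.201,0.062,0,0,67.5]]'; python3 jog.py '[[0,0,0,0,0,0.5],[0,0,0,0,0,0.5],[0,0,0,0,0,0.5]]'; python3 go.py .5118 .3398 .04 12.4;python3 -c "
from h import *
t=cap('top','t5');w=cap('wrist','w5')
a=cv2.resize(load('t4')['frame'][165:245,95:195,::-1],(400,320));a=cv2.resize(load('t4')['frame'][165:245,95:195,::-1],(400,320));b=cv2.resize(w['frame'][130:330,130:380,::-1],(750,600))
cv2.imwrite('pics/m5.png',b)"
```

```text
time_s: 14.45
position: [0.5106, 0.3404, 0.0976]
eef_rot: [[-0.224, 0.975, -0.005], [0.975, 0.224, -0.003], [-0.001, -0.005, -1.0]]
contact_force: [-0.2, -0.1, -5.3]
grip_width: 0.0398
grip_force: 44.8
time_s: 14.75
position: [0.513, 0.3395, 0.1022]
eef_rot: [[-0.223, 0.975, 0.0], [0.975, 0.223, 0.0], [0.0, 0.0, -1.0]]
contact_force: [-0.4, 0.6, -4.7]
grip_width: 0.0395
grip_force: 44.8
rot [ 0.01 -0.    0.48]
rot [ 0.0000e+00  1.0000e-02 -1.7952e+02]
d [ 0.0006 -0.0011  0.0622] rows 1.2450998132832873 time 14.75 j6 16.282919918597003 F [-0.4  0.6 -4.7] w 0.03954327790237676 44.77227035688429 p [0.513  0.3395 0.1022]
```

View pics/m5.png

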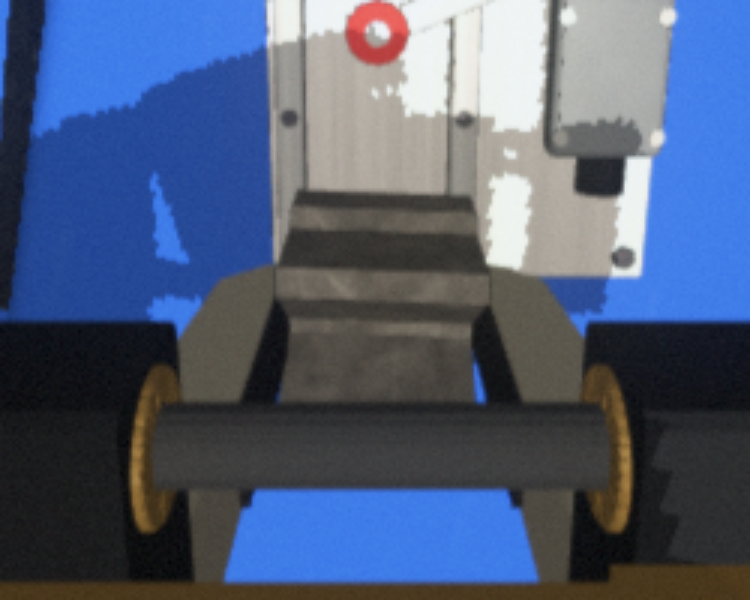

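The wrist view shows the block between the fingers, with rail screws at (289,118) and (464,118), rail inner edges near x=305 and 449, and the roller at (377,33). I'll check the lateral alignment.

Run:
```python
from h import *
c=load('w5');s=env.read_state();np.set_printoptions(precision=4,suppress=True)
p=np.array(s['position']);a=np.radians(12.4);X=np.array([np.cos(a),np.sin(a)]);Y=np.array([-np.sin(a),np.cos(a)])
Rc=cv2.Rodrigues(np.array(c['rvec'],float))[0];o=-Rc.T@np.array(c['tvec']).ravel()
f=lambda w:np.array([(w[:2]-p[:2])@X,(w[:2]-p[:2])@Y])
print('cam',f(o),o[2],'fwd',Rc[2],p)
for n,u,v,z in(('sL',289,118,.016),('sR',464,118,.016),('iL',305,150,.006),('iR',449,150,.016),('oL',270,100,.016),('oR',480,100,.016),('roller',377,33,.04),('bL',277,290,.1275),('bR',490,290,.1275),('bL2',300,192,.1275),('bR2',471,196,.1275),('bL2b',300,192,.0875),('bR2b',471,196,.0875)):
    print(n,f(p2w(c,(u/3+130,v/3+130),z)))
for d in(-.02,.02):
  for e in(-.025,.025):
    for z in(.0875,.1275):
        q=np.append(p[:2]+d*X+e*Y,z);print(d,e,z,(w2p(c,q)[0]-130)*3)
```

```text
cam [-0.0005  0.07  ] 0.26857835470488056 fwd [ 0.0579 -0.2464 -0.9674] [0.5131 0.3396 0.1027]
sL [-0.0283  0.0259]
sR [0.0268 0.0263]
iL [-0.0243  0.0135]
iR [0.0224 0.016 ]
oL [-0.0341  0.0316]
oR [0.0316 0.0321]
roller [-0.0008  0.0541]
bL [-0.0189  0.013 ]
bR [0.0207 0.0133]
bL2 [-0.0143  0.0319]
bR2 [0.0165 0.0314]
bL2b [-0.0183  0.0211]
bR2b [0.0213 0.0204]
-0.02 -0.025 0.0875 [296.1563 373.4394]
-0.02 -0.025 0.1275 [276.3544 469.7775]
-0.02 0.025 0.0875 [292.1258 175.6321]
-0.02 0.025 0.1275 [269.5732 228.4253]
0.02 -0.025 0.0875 [459.1075 374.4186]
0.02 -0.025 0.1275 [478.5892 470.9057]
0.02 0.025 0.0875 [466.1273 176.8313]
0.02 0.025 0.1275 [489.1116 229.8865]
```

```bash
python3 jog.py '[[0,-0.0016,0.02,0,0,0.4],[0,-0.0016,0.04,0,0,0.4],[0,-0.0016,0.06,0,0,0.4],[0,-0.0016,0.068,0,0,0.4],[0,-0.0016,0.072,0,0,0.4],[0,-0.0016,0.075,0,0,0.4],[0,-0.0016,0.075,0,0,0.4]]'; python3 jog.py '[[0,0,0.002,0,0,0],[0,0,0.004,0,0,0],[0,0,0.006,0,0,0],[0,0,0.006,0,0,0]]'; python3 go.py .4974 .4049 .0205 12.4
```

```text
time_s: 15.55
position: [0.5115, 0.3395, 0.0276]
eef_rot: [[-0.213, 0.977, 0.001], [0.977, 0.213, 0.0], [0.0, 0.001, -1.0]]
contact_force: [-0.4, -0.3, -5.0]
grip_width: 0.0396
grip_force: 44.8
time_s: 15.95
position: [0.511, 0.3393, 0.0209]
eef_rot: [[-0.213, 0.977, -0.0], [0.977, 0.213, -0.0], [-0.0, -0.0, -1.0]]
contact_force: [0.5, -0.6, -4.8]
grip_width: 0.0394
grip_force: 44.8
rot [-0.02  0.01 -0.09]
rot [1.0000e-02 3.0000e-02 1.7991e+02]
d [0.067  0.0007 0.0004] rows 1.3405548809995 time 15.95 j6 16.921302003122214 F [ 0.5 -0.6 -4.8] w 0.03937862289016735 44.772327995196974 p [0.511  0.3393 0.0209]
```

The block is down between the rails and still carries its own weight, about 0.4 mm above the floor. I'll slide it slowly.

```bash
python3 jog.py '[[0.008,0,0,0,0,0],[0.016,0,0,0,0,0],[0.024,0,0,0,0,0],[0.031,0,0,0,0,0],[0.037,0,0,0,0,0],[0.043,0,0,0,0,0],[0.049,0,0,0,0,0],[0.054,0,0,0,0,0]]';python3 jog.py '[[0.004,0,0,0,0,0],[0.008,0,0,0,0,0],[0.011,0,0,0,0,0],[0.013,0,0,0,0,0],[0.013,0,0,0,0,0],[0.013,0,0.0006,0,0,0],[0.013,0,0.0012,0,0,0],[0.013,0,0.0012,0,0,0]]'; python3 go.py .4974 .4049 .0205 12.4; python3 -c "
from h import *
w=cap('wrist','w6');b=cv2.resize(w['frame'][130:330,130:380,::-1],(750,600))
cv2.imwrite('pics/m6.png',b)"
```

```text
time_s: 16.75
position: [0.4996, 0.3926, 0.0211]
eef_rot: [[-0.213, 0.977, 0.0], [0.977, 0.213, -0.0], [-0.0, 0.0, -1.0]]
contact_force: [-0.3, -0.5, -5.0]
grip_width: 0.0395
grip_force: 44.8
time_s: 17.55
position: [0.497, 0.4049, 0.0205]
eef_rot: [[-0.213, 0.977, 0.0], [0.977, 0.213, 0.0], [0.0, 0.0, -1.0]]
contact_force: [-2.6, -2.0, 3.1]
grip_width: 0.0393
grip_force: 44.8
rot [ 0.02 -0.01 -0.1 ]
rot [-2.000e-02 -3.000e-02  1.799e+02]
d [-0.      0.0004  0.    ] rows 0.0074169895495814495 time 17.55 j6 22.69639587469048 F [-2.6 -2.   3.1] w 0.03932802160633763 44.762723854146316 p [0.497  0.4049 0.0205]
```

View pics/m6.png

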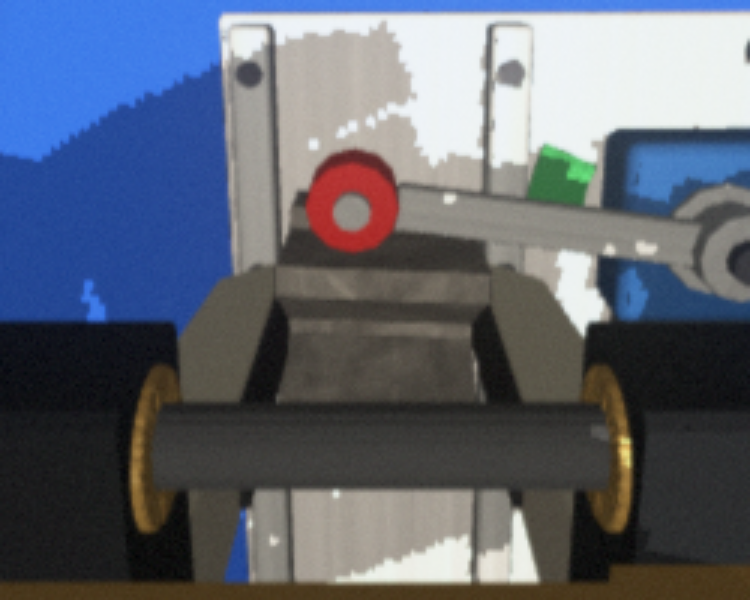

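```bash
python3 - <<'E'
from h import *
c=load('w6');np.set_printoptions(precision=4,suppress=True)
p=np.array([.497,.4049]);L=np.array([.5,.3935]);a=np.radians(12.4);X=np.array([np.cos(a),np.sin(a)]);Y=np.array([-np.sin(a),np.cos(a)])
f=lambda w:np.array([(w[:2]-L)@X,(w[:2]-L)@Y])
print('tcp',f(p))
for n,u,v,z in(('roller top c',352,211,.04),('rollerhi',352,230,.04),('shaft',745,262,.037),('edge268',380,267,.046),('edge229',380,229,.046),('sL',249,74,.016),('sR',511,73,.016),('endL',250,25,.016),('endR',509,25,.016),('plateend',400,14,.006)):
    w=f(p2w(c,(u/3+130,v/3+130),z));print(n,w,.405+np.arcsin((w[1]-.03)/.0762) if 'roller' in n else '')
# predicted front face points
for y in(.025,):
  for z in(.006,.046):print(z,(w2p(c,np.append(p+y*Y,z))[0]-130)*3)
E
python3 jog.py '[[0,0,0,0,0,0],[0,0,0,0,0,0],[0,0,0,0,0,0]]' - 5
```

```text
tcp [-0.0005  0.0118]
roller top c [-0.0053  0.0387] 0.5187722708726232
rollerhi [-0.0054  0.0349] 0.46939017309646436
shaft [0.0712 0.0272] 
edge268 [-0.0001  0.0297] 
edge229 [-0.0001  0.037 ] 
sL [-0.0274  0.0616] 
sR [0.0275 0.0617] 
endL [-0.0268  0.0716] 
endR [0.0267 0.0715] 
plateend [0.0044 0.0733] 
0.006 [377.877  176.9098]
0.046 [377.7065 230.1713]
time_s: 17.9
position: [0.4971, 0.4049, 0.0204]
eef_rot: [[-0.213, 0.977, 0.0], [0.977, 0.213, 0.0], [0.0, 0.0, -1.0]]
contact_force: [-4.2, -1.5, 5.5]
grip_width: 0.0407
grip_force: 5.0
```

Correcting for about -2 mm camera bias, the roller is near y=41 mm, so q is about 0.55. That is in range, but I'll slide 6 mm further for more margin and then release.

```bash
python3 jog.py '[[0,0,0,0,0,0],[0,0,0,0,0,0],[0,0,-0.0006,0,0,0],[0.002,0,-0.0006,0,0,0],[0.004,0,-0.0006,0,0,0],[0.006,0,-0.0006,0,0,0],[0.006,0,-0.0006,0,0,0],[0.006,0,0,0,0,0]]' - 30; python3 jog.py '[[0,0,0,0,0,0],[0,0,0,0,0,0],[0,0,0,0,0,0]]' - 4; python3 jog.py '[[0,0,0,0,0,0],[0,0,0,0,0,0],[0,0,0,0,0,0],[0,0,-0.01,0,0,0],[0,0,-0.03,0,0,0],[0,0,-0.06,0,0,0],[0,0,-0.1,0,0,0],[0,0,-0.13,0,0,0]]' 0.052; python3 jog.py '[[-0.04,0,-0.03,0,0,0],[-0.08,0,-0.04,0,0,0],[-0.08,0,-0.04,0,0,0],[-0.08,0,-0.04,0,0,0]]';python3 -c "
from h import *
w=cap('wrist','w7');s=cap('scene','s7');t=cap('top','t7')
a=cv2.resize(w['frame'][60:260,130:380,::-1],(500,400));b=cv2.resize(s['frame'][225:295,228:308,::-1],(300,262))
o=np.zeros((400,800,3),np.uint8);o[:,:500]=a;o[:262,500:]=b;cv2.imwrite('pics/m7.png',o)"
```

```text
time_s: 18.7
position: [0.4957, 0.411, 0.0203]
eef_rot: [[-0.213, 0.977, 0.0], [0.977, 0.213, 0.0], [0.0, 0.0, -1.0]]
contact_force: [-1.1, -4.2, 8.6]
grip_width: 0.0398
grip_force: 29.9
time_s: 19.0
position: [0.4957, 0.4111, 0.0203]
eef_rot: [[-0.213, 0.977, 0.0], [0.977, 0.213, 0.001], [0.001, 0.001, -1.0]]
contact_force: [-1.7, 0.6, 3.2]
grip_width: 0.0402
grip_force: 4.0
time_s: 19.8
position: [0.496, 0.4109, 0.153]
eef_rot: [[-0.213, 0.977, 0.002], [0.977, 0.213, 0.001], [0.001, 0.002, -1.0]]
contact_force: [0.7, 0.6, -0.2]
grip_width: 0.0521
grip_force: 0.0
time_s: 20.2
position: [0.5129, 0.3322, 0.1908]
eef_rot: [[-0.212, 0.977, 0.001], [0.977, 0.212, 0.001], [0.0, 0.001, -1.0]]
contact_force: [0.3, 1.2, -0.0]
grip_width: 0.0521
grip_force: 0.0
```

View pics/m7.png

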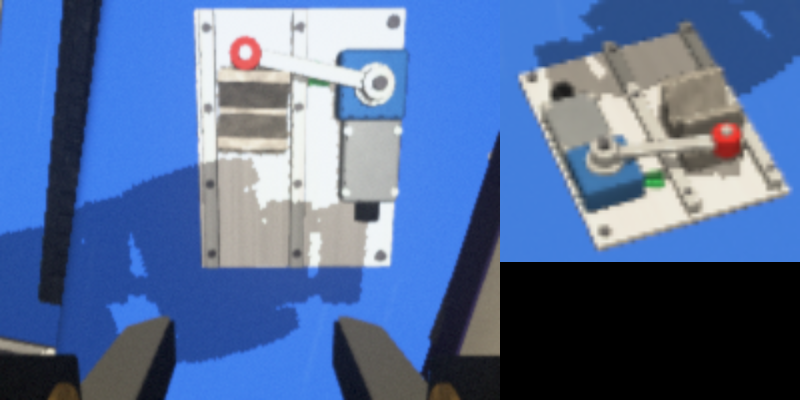

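The wrist view shows the V-block in the lane with its top spanning about y 70 to 152, the roller at (245,53) against its front, and the arm by the green mark. The scene view agrees. I'll check the numbers.

Run:
```python
from h import *
c=load('w7');np.set_printoptions(precision=4,suppress=True)
L=np.array([.5,.3935]);a=np.radians(12.4);X=np.array([np.cos(a),np.sin(a)]);Y=np.array([-np.sin(a),np.cos(a)])
f=lambda w:np.array([(w[:2]-L)@X,(w[:2]-L)@Y])
r={}
for n,u,v,z in(('roller',245,53,.04),('shaft',378,84,.04),('fL',225,69,.046),('fR',289,73,.046),('bL',217,149,.046),('bR',288,152,.046),('plateL',195,9,.006),('nearL',204,267,.006)):
    r[n]=f(p2w(c,(u/2+130,v/2+60),z));print(n,r[n])
d=r['roller']-r['shaft'];print('q',np.arctan2(d[1],-d[0])+.405,np.hypot(*d))
s=load('s7')
for n,u,v,z in(('roller',726,132,.04),('shaft',604,150,.04)):
    r[n]=f(p2w(s,((u-500)/3.75+228,v/3.743+225),z));print(n,r[n])
d=r['roller']-r['shaft'];print('q',np.arctan2(d[1],-d[0])+.405,np.hypot(*d))
```

```text
roller [-0.004   0.0444]
shaft [0.0699 0.028 ]
fL [-0.0149  0.0356]
fR [0.0199 0.0335]
bL [-0.0201 -0.0069]
bR [ 0.0199 -0.0087]
plateL [-0.0341  0.0731]
nearL [-0.0329 -0.0862]
q 0.6232757798775399 0.07577141375529417
roller [-0.0059  0.0486]
shaft [0.0693 0.0357]
q 0.5743072276251409 0.07628667918878153
```

```bash
python3 -c "
from bench import env
print(env.sign_off())"
```

```text
the job is handed in; nothing more can be done
None
```

The job is handed in: the plug gauge stands upright in the tray, the switch was tripped at about 0.66 rad and sprang back to rest, and the released V-block holds the arm at about 0.6 rad over the green mark (angles measured from the camera images); sign-off returned no verdict.

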